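# Snap down the lid of the screw tub on the lathe bench

### The arm

A 6-joint arm with a two-finger parallel gripper is mounted at the origin on the work surface. World frame = base frame: x ahead of the robot, y to its left, z up, the work surface at z = 0. Lengths are in mm, angles in rad, forces in N, time in s.
With the tool pointing down it reaches from about 400 to 925 mm from the base axis. Payload 3.4 kg.
Tool frame: the origin (TCP) lies at the very end of the fingers, on their centre line; the grasp point (between the pads) lies 19 mm behind it; z points along the fingers, y is the line along which they close (so a half turn about z gives the same grasp; the last joint's range is limited). The gripper opens to 85 mm and grips with 20 to 120 N. Pads are 22 mm wide; open, the fingers measure 114 mm over their backs; the gripper's body (76 mm by 85 mm) begins 54 mm behind the grasp point. The pads swing forward as they close: fully open they stand 13 mm farther back than shut.
Start: joints at [1.208, 0.307, 1.506, -0, 1.328, -0.073], TCP at [163.785, 551.186, 208.705] pointing down, gripper open.
Joint ranges: [-3.12, 3.12], [-1.05, 2.28], [0.14, 2.33], [-1.42, 4.57], [0.1, 2.73], [-2.68, 2.68]. Speed limits (rad/s): [2.57, 2.57, 3.14, 3.14, 3.14, 3.14].

### API

Orientations are given as a 3x3 rotation matrix whose columns are the frame's x, y, z axes.
In Python, from workcell import env, capture, camera_params gives the robot as it stands.
- The arm moves only by the tool send_rows, never from a script. Its argument "moves" is a list that holds one entry, the list of rows, each a list of 5 numbers: the shift along the tool's x, y, z in m, then the turn about the tool's z in degrees, then the closure in counts, from 0 (fully open) to 255 (shut). A call has 1 to 10 rows; each row shifts and turns the commanded pose from where the row before left it, along the tool's axes as they then stand; what a row does not reach is not made up. A row lasts 1/12 s, in which the tool goes at most 41.7 mm and 7.16 degrees, less where a joint would pass 70% of its speed; a pose out of reach is approached as far as the arm can. A call is refused whole if a number of a shift passes 0.0417 or a number of a turn 7.16, either way. A call with a gripper value outside its range is refused whole. The fingers move at their own pace and stop on an object; "newtons" is the grip in N (left out, the last holds). Time passes only in rows, so rows that do not move let the fingers close. It gives the time, the measured TCP pose, the force, the opening and the grip force at its end, in the units of the state.
- env.read_state(): the state, without advancing time (a new reading comes with each control period).
- capture(name): name is "scene" or "top" or "wrist"; returns the picture (420x560x3 uint8, blue, green, red); there is no depth.
- camera_params(name): a dict with "K" (3x3 intrinsics, pixels), "dist_coeffs" ([k1, k2, p1, p2, k3] as OpenCV has them; the pictures are not rectified), "rvec" (rotation vector, rad) and "tvec" (3), from world to camera coordinates, as OpenCV has them; the wrist camera has in their place "T_tool_cam" (4x4, takes a point from camera to tool coordinates, whose origin is the TCP and whose axes are the flange's). Camera axes: x right, y down, z forward; pixel columns grow to the right and rows downward; lengths in mm; the calibration is good to about 2 mm. A picture is of the moment at which its call begins: read the wrist's pose just before it. camera_params takes no time and is no camera call.
- env.hand_in(): hands the job in; it is judged then, once.
The state is a dict: "time_s": time; "q": joint angles; "joint_vel": joint speeds; "tau": joint torques, N m; "tool_pos": TCP position; "ee_rot": TCP orientation; "force": force on the tool from outside, world axes, zero at the start; "wrist_torque": the same for the moment, N m; "gripper_width": opening from 0.0 (shut) to 1.0 (fully open); "grip_force": force on a finger pad.
Only numpy, scipy, OpenCV 4.12 (cv2) and the standard library are available. Lean on these libraries where they do the work, as an engineer would, in place of code of your own. Each camera call takes 0.05 s, during which the arm holds its last target. There are 200 camera calls.

### The job

The red lid has been laid on the white tub of screws, but sections of its rim still stand up. Press round the rim with the fingertips, section by section, with firm finger pressure and no brute force, until every one of the six sections has clicked down level, then take the hand away. Do not lift, tip or shove the tub along the bench, and leave the tin, the finial and the gouge where they are.

Things in the scene. Friction and masses are not known exactly. Their poses are not given: they have to be found in the camera images.
- tub: white plastic tub of screws with a red snap lid that stays on, 1.6 kg, loose on the bench; foot 136 mm, lid 172 mm across, 110 mm high with the lid shut. Origin: centre of the underside, z up. Around a fixed six-sided middle panel (100 mm across flats, top at 109 mm) narrow slots cut the rim into six snap sections; section i is centred i x 60 deg counter-clockwise from the tub's x axis.
- section_0 (a joint): rim section 0 of the lid, folding about its straight inner edge (50 mm from the tub's axis, 108 mm up): 0 = standing up at 14 degrees, its outer edge 9 mm proud; 0.25 rad = snapped shut, level. It springs back up if let go before about half-way (0.125) and clicks down and stays down beyond. It stands up at the start.
- mark_0 (a point): centre of the round dark thumb mark (18 mm across) on top of rim section 0, where to press; moves with it. 74 mm from the tub axis; 110 mm above the bench when shut, 116 mm when standing up. The section is 36 mm from inner to outer edge, 75 mm wide here. Pressed here it gives way at 10 to 15 N (more nearer the middle) after 3 mm of its 6 mm travel, then rests hard on the tub.
- section_1 (a joint): rim section 1 of the lid, folding about its straight inner edge (50 mm from the tub's axis, 108 mm up): 0 = standing up at 14 degrees, its outer edge 9 mm proud; 0.25 rad = snapped shut, level. It springs back up if let go before about half-way (0.125) and clicks down and stays down beyond. It stands up at the start.
- mark_1 (a point): centre of the round dark thumb mark (18 mm across) on top of rim section 1, where to press; moves with it. 74 mm from the tub axis; 110 mm above the bench when shut, 116 mm when standing up. The section is 36 mm from inner to outer edge, 75 mm wide here. Pressed here it gives way at 10 to 15 N (more nearer the middle) after 3 mm of its 6 mm travel, then rests hard on the tub.
- section_2 (a joint): rim section 2 of the lid, folding about its straight inner edge (50 mm from the tub's axis, 108 mm up): 0 = standing up at 14 degrees, its outer edge 9 mm proud; 0.25 rad = snapped shut, level. It springs back up if let go before about half-way (0.125) and clicks down and stays down beyond. It stands up at the start.
- mark_2 (a point): centre of the round dark thumb mark (18 mm across) on top of rim section 2, where to press; moves with it. 74 mm from the tub axis; 110 mm above the bench when shut, 116 mm when standing up. The section is 36 mm from inner to outer edge, 75 mm wide here. Pressed here it gives way at 10 to 15 N (more nearer the middle) after 3 mm of its 6 mm travel, then rests hard on the tub.
- section_3 (a joint): rim section 3 of the lid, folding about its straight inner edge (50 mm from the tub's axis, 108 mm up): 0 = standing up at 14 degrees, its outer edge 9 mm proud; 0.25 rad = snapped shut, level. It springs back up if let go before about half-way (0.125) and clicks down and stays down beyond. It may stand up or be shut at the start.
- mark_3 (a point): centre of the round dark thumb mark (18 mm across) on top of rim section 3, where to press; moves with it. 74 mm from the tub axis; 110 mm above the bench when shut, 116 mm when standing up. The section is 36 mm from inner to outer edge, 75 mm wide here. Pressed here it gives way at 10 to 15 N (more nearer the middle) after 3 mm of its 6 mm travel, then rests hard on the tub.
- section_4 (a joint): rim section 4 of the lid, folding about its straight inner edge (50 mm from the tub's axis, 108 mm up): 0 = standing up at 14 degrees, its outer edge 9 mm proud; 0.25 rad = snapped shut, level. It springs back up if let go before about half-way (0.125) and clicks down and stays down beyond. It is already shut at the start.
- mark_4 (a point): centre of the round dark thumb mark (18 mm across) on top of rim section 4, where to press; moves with it. 74 mm from the tub axis; 110 mm above the bench when shut, 116 mm when standing up. The section is 36 mm from inner to outer edge, 75 mm wide here. Pressed here it gives way at 10 to 15 N (more nearer the middle) after 3 mm of its 6 mm travel, then rests hard on the tub.
- section_5 (a joint): rim section 5 of the lid, folding about its straight inner edge (50 mm from the tub's axis, 108 mm up): 0 = standing up at 14 degrees, its outer edge 9 mm proud; 0.25 rad = snapped shut, level. It springs back up if let go before about half-way (0.125) and clicks down and stays down beyond. It stands up at the start.
- mark_5 (a point): centre of the round dark thumb mark (18 mm across) on top of rim section 5, where to press; moves with it. 74 mm from the tub axis; 110 mm above the bench when shut, 116 mm when standing up. The section is 36 mm from inner to outer edge, 75 mm wide here. Pressed here it gives way at 10 to 15 N (more nearer the middle) after 3 mm of its 6 mm travel, then rests hard on the tub.
- tin: bystander: small blue round tin of varnish with a pale band, 66 mm across, 78 mm high, loose; origin at the centre of its underside
- finial: bystander: turned pale wooden finial standing on end, 52 mm across the foot, 101 mm high, loose; origin at the centre of its underside
- gouge: bystander: turning gouge lying on the bench, wooden handle 200 mm long and 30 mm thick towards its -x, steel blade 170 mm towards its +x, loose; origin on the bench below the joint of handle and blade
Things that resemble listed ones, but are neither listed nor needed, are in the scene too. Of the things like the tub, leave any that is orange or turquoise; of the rest the larger one is meant.

How it is judged (in metres and radians):
At the end, for the whole second after the job is handed in: all six rim sections are snapped down (each joint above 0.21 rad of 0.25); the tub stands upright on the bench at rest, within 40 mm of where it stood; tin, finial and gouge are within 30 mm of where they stood; the robot touches nothing (value of joint each of section_0, section_1, section_2, section_3, section_4, section_5 above 0.21 rad and angle between tub's own z axis and vertical below 0.05 rad and height (world z) of tub below 0.005 m and distance of tub from where it was at the start of the episode below 0.04 m and linear speed of tub below 0.01 m/s and distance of each of tin, finial, gouge from where it was at the start of the episode below 0.03 m).
It fails at once if the tub is lifted off the bench (over 8 mm) or tipped (over 0.12 rad) (height (world z) of tub above 0.008 m or angle between tub's own z axis and vertical above 0.12 rad).
It fails at once if the tub is shoved along the bench (over 40 mm) (distance of tub from where it was at the start of the episode above 0.04 m).
It fails at once if the tub or its lid is pressed with brute force (over 60 N) (contact force between the fingers and tub above 60 N).
It fails at once if the tub or its lid is pressed with some part of the arm other than the fingers (over 5 N) (contact force between the arm and tub above 5 N).
It fails at once if the tin, finial or gouge is picked up, knocked over or pushed away (over 30 mm) (distance of any of tin, finial, gouge from where it was at the start of the episode above 0.03 m).
It also fails if it takes over 45 s, if anything falls off the work surface, if the arm or the gripper's body presses on something with over 40 N, if the wrist force passes 120 N, or if a joint passes its speed limit or range.

## Working session

There is one attempt and no reset: what is moved stays moved. The work goes in short steps, Python scripts to look and compute and a tool call to move; the robot and the scene stay as the last step left them, time stands still between calls to the robot, and variables do not carry over. Pictures are saved under pics/ and viewed, at most 10 in all, crops included, and the job is handed in when it is done.

Besides the shell and the picture viewer there is one more tool, called after "Request:" as name(argument=value, ...), one argument or row to a line, values as JSON. send_rows: Moves the arm, as the interface text tells. Its arguments: {"type":"object","properties":{"moves":{"type":"array"},"newtons":{"type":"number"}},"required":["moves"]}

```bash
mkdir -p pics; python3 - <<'E'
from workcell import env, capture, camera_params
import cv2, numpy as np
for n in("top","scene"):
    cv2.imwrite(f"pics/{n}0.png",cv2.resize(capture(n),None,fx=1.4,fy=1.4))
    p=camera_params(n);print(n,p)
s=env.read_state();print(s)
print(camera_params("wrist"))
E
```

```text
top {'K': array([[401.28278844,   0.        , 272.46675681],
       [  0.        , 401.28278844, 206.79927128],
       [  0.        ,   0.        ,   1.        ]]), 'dist_coeffs': array([-0.01189359,  0.        ,  0.        ,  0.        ,  0.        ]), 'rvec': array([ 2.12584729, -2.13577779,  0.22716625]), 'tvec': array([ 35.00536936, 551.44791852, 818.93662277])}
scene {'K': array([[397.8351914 ,   0.        , 282.09530204],
       [  0.        , 397.8351914 , 215.18318136],
       [  0.        ,   0.        ,   1.        ]]), 'dist_coeffs': array([-0.01289501,  0.        ,  0.        ,  0.        ,  0.        ]), 'rvec': array([ 1.28921905,  2.26219298, -0.94535669]), 'tvec': array([ 229.64434988, -289.2004308 , 1399.82466357])}
{'time_s': 0.1, 'q': array([ 1.20848605e+00,  3.07506570e-01,  1.50758647e+00,  6.41675598e-06,
        1.32839230e+00, -7.34802059e-02]), 'joint_vel': array([-0.00105584, -0.00014837, -0.00256727,  0.0009803 , -0.00079001,
        0.00112439]), 'tau': array([-1.13489632e-04, -4.58530819e+01, -2.52605903e+01, -1.26732139e-04,
        5.50019351e-03,  2.83
[... 350 characters left out ...]
0.00522408, -0.02042343,  0.03264273]), 'grip_force': 0.0, 'gripper_width': 1.000200383146031}
{'K': array([[346.49110233,   0.        , 285.56488941],
       [  0.        , 346.49110233, 209.94239681],
       [  0.        ,   0.        ,   1.        ]]), 'dist_coeffs': array([-0.02851691,  0.        ,  0.        ,  0.        ,  0.        ]), 'T_tool_cam': array([[ 7.49903144e-04, -9.61958155e-01, -2.73195800e-01,
         7.05339367e+01],
       [ 9.99999719e-01,  7.15476708e-04,  2.25641384e-04,
         4.28503136e-01],
       [-2.15923379e-05, -2.73195893e-01,  9.61958421e-01,
        -1.65019830e+02],
       [ 0.00000000e+00,  0.00000000e+00,  0.00000000e+00,
         1.00000000e+00]])}
```

View pics/top0.png

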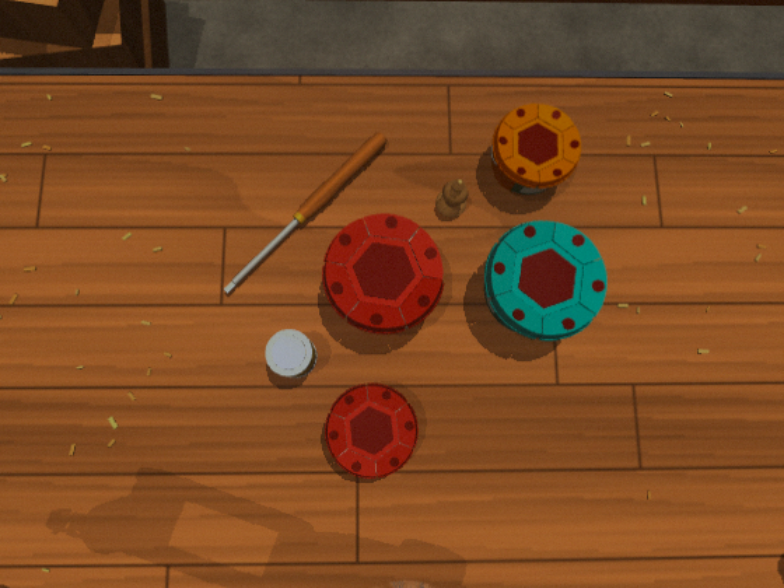

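View pics/scene0.png

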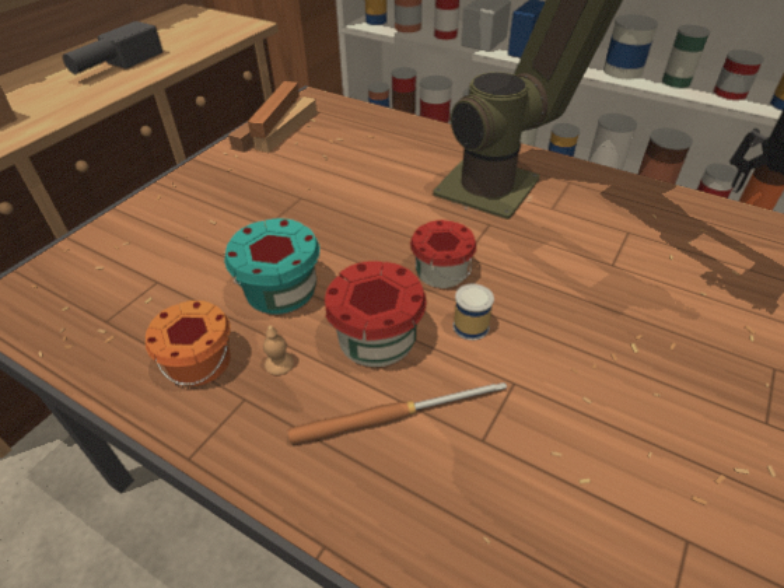

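Candidates in the top picture (x1.4 pixels): large red lid (384,272), small red lid (372,430), turquoise (547,280) and orange (538,146). Orange and turquoise are ruled out, so I choose the larger of the two red ones. Next I measure its panel and marks and check the choice in a close crop.

```bash
cat > h.py <<'E'
from workcell import env, capture, camera_params
import cv2, numpy as np
def ray(n,uv,z):
    p=camera_params(n)
    xy=cv2.undistortPoints(np.array(uv,float).reshape(-1,1,2),p["K"],p["dist_coeffs"])[:,0]
    R=cv2.Rodrigues(p["rvec"])[0];c=-R.T@p["tvec"]
    d=np.c_[xy,np.ones(len(xy))]@R
    return c+d*((z-c[2])/d[:,2])[:,None]
def blobs(img,roi):
    x0,y0,x1,y1=roi
    c=cv2.GaussianBlur(img,(3,3),0)[y0:y1,x0:x1].astype(int)
    b,g,r=c[...,0],c[...,1],c[...,2]
    m=((r>1.8*g)&(r<THR)&(r>40)).astype(np.uint8)
    n,l,s,ce=cv2.connectedComponentsWithStats(m)
    return [(s[i,4],ce[i]+[x0,y0]) for i in range(1,n) if s[i,4]>15]
THR=140
E
python3 - <<'E'
from h import *
im=capture("top"); roi=(225,145,322,242)
crop=cv2.resize(im[145:242,225:322],None,fx=6,fy=6,interpolation=cv2.INTER_CUBIC);cv2.imwrite("pics/crop1.png",crop)
import h
for t in (110,130,150):
    h.THR=t; print(t)
    for a,c in blobs(im,roi): print(a,c.round(1),ray("top",c,113 if a<300 else 109)[0].round(1))
for p in((274,194),(240,171)): print(im[p[1],p[0]])
E
```

```text
110
46 [229.4 147.8] [664.8 122.2 113. ]
45 [279.1 158.6] [641.4  19.5 113. ]
52 [246.  170.7] [615.5  87.6 113. ]
1233 [273.8 193.5] [568.3  30.8 109. ]
38 [307.1 180.4] [594.8 -37.5 113. ]
921 [272.1 226.6] [500.2  34.7 109. ]
57 [240.4 205.5] [542.8  98.4 113. ]
58 [268.3 227.7] [497.4  42.3 113. ]
130
55 [228.9 147.5] [665.4 123.3 113. ]
68 [279.1 158.4] [641.9  19.4 113. ]
75 [246.  170.7] [615.5  87.6 113. ]
1344 [270.7 221.9] [509.7  37.4 109. ]
1329 [273.8 193.3] [568.7  30.8 109. ]
58 [307.1 180.5] [594.6 -37.6 113. ]
17 [306.2 198. ] [557.9 -34.9 113. ]
150
56 [228.8 147.4] [665.5 123.5 113. ]
4013 [270.5 201.9] [550.9  37.6 109. ]
18 [269.2 161.7] [634.6  40.  113. ]
1457 [273.8 193.3] [568.8  30.9 109. ]
[15 23 99]
[ 22  32 149]
```

View pics/crop1.png

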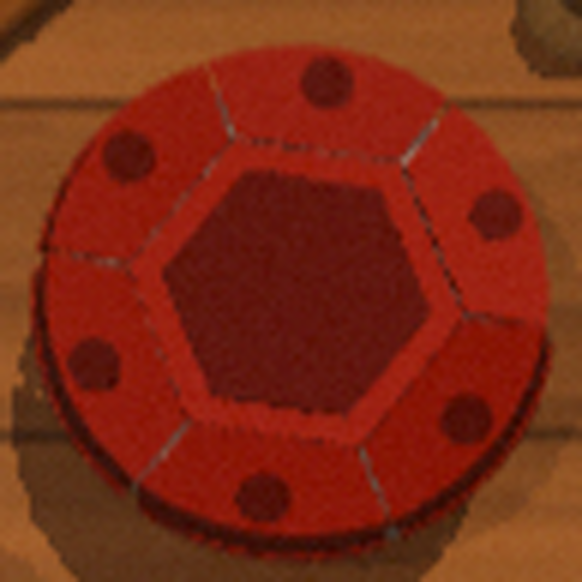

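The crop confirms the large red lid. Its panel centre is at crop (296,292), and the six marks are at (328,82), (129,156), (95,364), (263,498), (467,418) and (497,214). The panel centre is about (568.5, 30.8) and the marks measure 72–74 mm from it, against the 74 mm given. They lie at −9.4° + 60°k. I turn the tool by −7.16° so that its x axis lines up with a mark direction, and approach high with the fingers shut.

Request:
send_rows(
  moves=[
    [[0, 0, 0, -7.16, 255], [-0.0205, -0.0224, 0, 0, 255], [-0.0205, -0.0224, 0, 0, 255], [-0.0205, -0.0224, 0, 0, 255], [-0.0205, -0.0224, 0, 0, 255], [-0.0205, -0.0224, 0, 0, 255], [-0.0205, -0.0224, 0, 0, 255], [-0.0205, -0.0224, 0, 0, 255], [-0.0205, -0.0224, 0, 0, 255], [-0.0205, -0.0224, 0, 0, 255]],
  ],
)

```text
time_s: 0.98
tool_pos: [313.2, 320.7, 208.6]
ee_rot: [[-0.987, 0.163, -0.0], [0.163, 0.987, -0.0], [0.0, -0.0, -1.0]]
force: [0.0, 0.2, -0.2]
gripper_width: 0.0
grip_force: 0.0
```

Request:
send_rows(
  moves=[
    [[-0.0205, -0.0224, 0, 0, 255], [-0.0205, -0.0224, 0, 0, 255], [-0.0205, -0.0224, 0, 0, 255], [-0.0205, -0.0224, 0, 0, 255], [-0.0205, -0.0224, 0, 0, 255], [-0.0205, -0.0224, 0, 0, 255], [-0.0205, -0.0224, 0, 0, 255], [-0.0205, -0.0224, 0, 0, 255], [-0.0205, -0.0224, 0, 0, 255], [-0.0205, -0.0224, 0, 0, 255]],
  ],
)

```text
time_s: 1.82
tool_pos: [479.0, 66.3, 208.5]
ee_rot: [[-0.987, 0.163, -0.0], [0.163, 0.987, 0.0], [0.0, 0.0, -1.0]]
force: [1.1, -0.2, -0.8]
gripper_width: 0.003
grip_force: 0.0
```

Request:
send_rows(
  moves=[
    [[-0.0205, -0.0224, 0, 0, 255], [0, 0, 0, 0, 255], [0, 0, 0, 0, 255], [0, 0, 0, 0, 255]],
  ],
)

```text
time_s: 2.15
tool_pos: [494.5, 42.5, 208.3]
ee_rot: [[-0.986, 0.164, -0.002], [0.164, 0.986, 0.001], [0.002, 0.0, -1.0]]
force: [-0.6, 0.1, -0.8]
gripper_width: -0.001
grip_force: 0.0
```

```bash
python3 - <<'E'
from h import *
s=env.read_state();print(s["tool_pos"].round(1),s["ee_rot"].round(3).tolist(),s["force"].round(1),s["gripper_width"])
d=np.array([568.5,30.8,110])-s["tool_pos"];print("centre in tool",(s["ee_rot"].T@d).round(1))
cv2.imwrite("pics/w1.png",capture("wrist"))
E
```

```text
[494.5  42.5 208.3] [[-0.986, 0.164, -0.002], [0.164, 0.986, 0.001], [0.002, 0.0, -1.0]] [-0.6  0.1 -0.8] -0.0014109810458644394
centre in tool [-75.1   0.6  98.1]
```

View pics/w1.png

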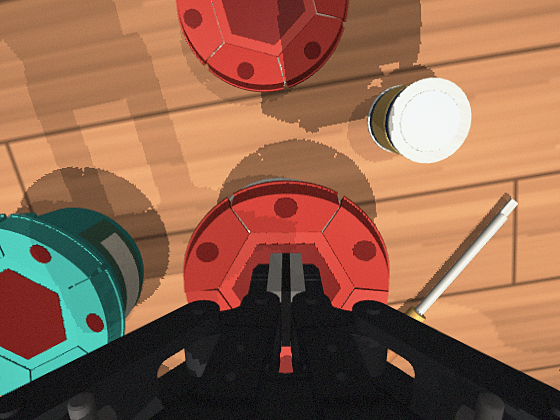

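The wrist picture shows the big red lid under the fingers, with three marks in view at (285,207), (206,252) and (364,250). The tin and gouge are well clear. I check those marks by ray cast.

```bash
python3 - <<'E'
from h import *
s=env.read_state();p=camera_params("wrist");T=p["T_tool_cam"];R=s["ee_rot"]
xy=cv2.undistortPoints(np.array([[285,207],[206,252],[364,250]],float).reshape(-1,1,2),p["K"],p["dist_coeffs"])[:,0]
d=(T[:3,:3]@np.c_[xy,np.ones(3)].T).T; o=T[:3,3]
for z in (110,116):
    t=(s["tool_pos"][2]-z-o[2])/d[:,2]; P=o+d*t[:,None]
    print(z,"tool",P.round(1).tolist(),"world",(s["tool_pos"]+P@R.T).round(1).tolist())
E
```

```text
110 tool [[-1.9, 0.2, 98.3], [-40.2, -64.6, 98.3], [-38.4, 64.9, 98.3]] world [[496.0, 42.9, 110.0], [523.2, -27.2, 109.9], [542.4, 100.8, 110.0]]
116 tool [[-0.3, 0.2, 92.3], [-37.7, -63.1, 92.3], [-35.9, 63.4, 92.3]] world [[494.3, 43.2, 116.0], [521.0, -25.4, 115.9], [539.8, 99.7, 116.0]]
```

Both views agree to about 2 mm, and the TCP is over the first mark. I descend and press gently.

Request:
send_rows(
  moves=[
    [[0, 0, 0.028, 0, 255], [0, 0, 0.028, 0, 255], [0, 0, 0.024, 0, 255], [0, 0, 0.006, 0, 255], [0, 0, 0.002, 0, 255], [0, 0, 0.002, 0, 255], [0, 0, 0.001, 0, 255], [0, 0, 0, 0, 255]],
  ],
)

```text
time_s: 2.87
tool_pos: [496.3, 42.6, 118.9]
ee_rot: [[-0.987, 0.163, 0.003], [0.163, 0.987, 0.0], [-0.003, 0.0, -1.0]]
force: [0.8, 0.6, 0.8]
gripper_width: -0.002
grip_force: 0.0
```

Request:
send_rows(
  moves=[
    [[0, 0, 0.001, 0, 255], [0, 0, 0.001, 0, 255], [0, 0, 0, 0, 255]],
  ],
)

```text
time_s: 3.12
tool_pos: [495.5, 42.3, 116.1]
ee_rot: [[-0.987, 0.163, 0.001], [0.163, 0.987, -0.0], [-0.001, 0.0, -1.0]]
force: [-0.8, -0.3, -0.8]
gripper_width: -0.002
grip_force: 0.0
```

Request:
send_rows(
  moves=[
    [[0, 0, 0.001, 0, 255], [0, 0, 0.001, 0, 255], [0, 0, 0, 0, 255]],
  ],
)

```text
time_s: 3.37
tool_pos: [495.1, 42.3, 113.6]
ee_rot: [[-0.987, 0.163, -0.0], [0.163, 0.987, 0.0], [0.0, -0.0, -1.0]]
force: [0.3, -0.5, -0.4]
gripper_width: -0.001
grip_force: 0.0
```

Request:
send_rows(
  moves=[
    [[0, 0, 0.001, 0, 255], [0, 0, 0.001, 0, 255], [0, 0, 0, 0, 255]],
  ],
)

```text
time_s: 3.62
tool_pos: [495.0, 42.3, 111.4]
ee_rot: [[-0.987, 0.163, -0.001], [0.163, 0.987, -0.0], [0.0, -0.0, -1.0]]
force: [0.3, -0.9, -0.3]
gripper_width: 0.0
grip_force: 0.0
```

Request:
send_rows(
  moves=[
    [[0, 0, 0.001, 0, 255], [0, 0, 0, 0, 255]],
  ],
)

```text
time_s: 3.78
tool_pos: [495.1, 42.3, 110.5]
ee_rot: [[-0.987, 0.163, -0.0], [0.163, 0.987, -0.0], [0.0, -0.0, -1.0]]
force: [0.2, 0.4, -0.8]
gripper_width: -0.001
grip_force: 0.0
```

Request:
send_rows(
  moves=[
    [[0, 0, 0.001, 0, 255], [0, 0, 0, 0, 255]],
  ],
)

```text
time_s: 3.95
tool_pos: [495.1, 42.3, 109.5]
ee_rot: [[-0.987, 0.163, -0.0], [0.163, 0.987, -0.0], [0.0, -0.0, -1.0]]
force: [-0.5, 0.2, -0.6]
gripper_width: -0.001
grip_force: 0.0
```

Request:
send_rows(
  moves=[
    [[0, 0, 0.001, 0, 255], [0, 0, 0, 0, 255]],
  ],
)

```text
time_s: 4.12
tool_pos: [495.2, 42.3, 108.6]
ee_rot: [[-0.987, 0.163, -0.0], [0.163, 0.987, -0.0], [0.0, -0.0, -1.0]]
force: [0.6, -1.2, 0.1]
gripper_width: 0.003
grip_force: 0.0
```

Request:
send_rows(
  moves=[
    [[0, 0, 0.001, 0, 255], [0, 0, 0, 0, 255]],
  ],
)

```text
time_s: 4.28
tool_pos: [495.2, 42.3, 107.6]
ee_rot: [[-0.987, 0.163, -0.0], [0.163, 0.987, 0.0], [0.0, -0.0, -1.0]]
force: [0.3, -0.2, -0.8]
gripper_width: 0.002
grip_force: 0.0
```

```bash
python3 - <<'E'
from h import *
a=capture("scene")[160:280,210:360];b=capture("wrist")
cv2.imwrite("pics/s2.png",np.hstack([cv2.resize(a,(450,360),interpolation=cv2.INTER_CUBIC),cv2.resize(b[100:380,140:420],(340,360))]))
E
```

```text
(no output)
```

View pics/s2.png

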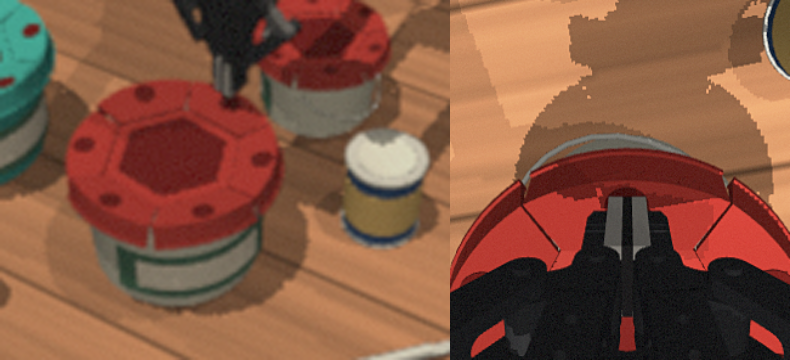

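The fingertip is just over the mark at (230,100) left, and (627,195) right. That section still looks raised, and no contact force has shown yet. I go on in small steps.

Request:
send_rows(
  moves=[
    [[0, 0, 0.001, 0, 255], [0, 0, 0, 0, 255]],
  ],
)

```text
time_s: 4.55
tool_pos: [495.2, 42.3, 106.6]
ee_rot: [[-0.987, 0.163, -0.0], [0.163, 0.987, 0.0], [0.0, 0.0, -1.0]]
force: [-0.1, 0.3, 0.1]
gripper_width: 0.0
grip_force: 0.0
```

Request:
send_rows(
  moves=[
    [[0, 0, 0.001, 0, 255], [0, 0, 0, 0, 255]],
  ],
)

```text
time_s: 4.72
tool_pos: [495.1, 42.3, 105.5]
ee_rot: [[-0.987, 0.163, -0.0], [0.163, 0.987, -0.0], [0.0, -0.0, -1.0]]
force: [-0.1, 0.4, -0.2]
gripper_width: 0.003
grip_force: 0.0
```

Request:
send_rows(
  moves=[
    [[0, 0, 0.001, 0, 255], [0, 0, 0, 0, 255]],
  ],
)

```text
time_s: 4.88
tool_pos: [495.1, 42.3, 104.5]
ee_rot: [[-0.987, 0.163, -0.0], [0.163, 0.987, -0.0], [0.0, -0.0, -1.0]]
force: [0.6, 0.5, -0.3]
gripper_width: -0.003
grip_force: 0.0
```

Request:
send_rows(
  moves=[
    [[0, 0, 0.001, 0, 255], [0, 0, 0, 0, 255]],
  ],
)

```text
time_s: 5.05
tool_pos: [495.1, 42.3, 103.5]
ee_rot: [[-0.987, 0.163, -0.0], [0.163, 0.987, 0.0], [0.0, -0.0, -1.0]]
force: [-0.7, -0.0, -0.1]
gripper_width: 0.003
grip_force: 0.0
```

Request:
send_rows(
  moves=[
    [[0, 0, 0.001, 0, 255], [0, 0, 0, 0, 255]],
  ],
)

```text
time_s: 5.22
tool_pos: [495.1, 42.3, 102.6]
ee_rot: [[-0.987, 0.163, -0.0], [0.163, 0.987, -0.0], [0.0, -0.0, -1.0]]
force: [-0.8, 0.0, -0.5]
gripper_width: -0.004
grip_force: 0.0
```

```bash
python3 - <<'E'
from h import *
a=capture("scene")[160:280,210:360];b=capture("wrist")
cv2.imwrite("pics/s3.png",np.hstack([cv2.resize(a,(450,360),interpolation=cv2.INTER_CUBIC),cv2.resize(b[100:380,140:420],(340,360))]))
E
```

```text
(no output)
```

View pics/s3.png

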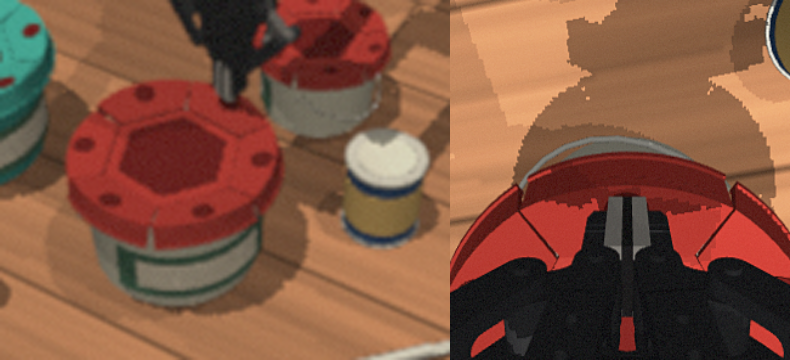

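The tip now covers the mark. Judged by the wrist view, the shut fingertips end somewhat behind the TCP. There is still no force, so I go on in 1 mm steps.

Request:
send_rows(
  moves=[
    [[0, 0, 0.001, 0, 255], [0, 0, 0, 0, 255]],
  ],
)

```text
time_s: 5.48
tool_pos: [495.1, 42.3, 101.6]
ee_rot: [[-0.987, 0.163, -0.0], [0.163, 0.987, 0.0], [0.0, -0.0, -1.0]]
force: [-0.3, -0.1, -1.4]
gripper_width: 0.002
grip_force: 0.0
```

Request:
send_rows(
  moves=[
    [[0, 0, 0.001, 0, 255], [0, 0, 0, 0, 255]],
  ],
)

```text
time_s: 5.65
tool_pos: [495.1, 42.3, 100.5]
ee_rot: [[-0.987, 0.163, -0.0], [0.163, 0.987, -0.0], [0.0, -0.0, -1.0]]
force: [1.1, -0.1, -0.2]
gripper_width: 0.002
grip_force: 0.0
```

Request:
send_rows(
  moves=[
    [[0, 0, 0.001, 0, 255], [0, 0, 0, 0, 255]],
  ],
)

```text
time_s: 5.82
tool_pos: [495.1, 42.3, 99.6]
ee_rot: [[-0.987, 0.163, -0.0], [0.163, 0.987, -0.0], [0.0, -0.0, -1.0]]
force: [-0.9, 0.2, 0.7]
gripper_width: -0.0
grip_force: 0.0
```

Request:
send_rows(
  moves=[
    [[0, 0, 0.001, 0, 255], [0, 0, 0, 0, 255]],
  ],
)

```text
time_s: 5.98
tool_pos: [495.1, 42.3, 98.6]
ee_rot: [[-0.987, 0.163, -0.0], [0.163, 0.987, -0.0], [0.0, -0.0, -1.0]]
force: [-0.8, 0.3, -0.5]
gripper_width: 0.0
grip_force: 0.0
```

Request:
send_rows(
  moves=[
    [[0, 0, 0.001, 0, 255], [0, 0, 0, 0, 255]],
  ],
)

```text
time_s: 6.15
tool_pos: [495.1, 42.3, 97.6]
ee_rot: [[-0.987, 0.163, -0.0], [0.163, 0.987, -0.0], [0.0, -0.0, -1.0]]
force: [-0.5, 0.1, 0.4]
gripper_width: 0.0
grip_force: 0.0
```

Request:
send_rows(
  moves=[
    [[0, 0, 0.001, 0, 255], [0, 0, 0, 0, 255]],
  ],
)

```text
time_s: 6.32
tool_pos: [495.1, 42.3, 96.6]
ee_rot: [[-0.987, 0.163, -0.0], [0.163, 0.987, -0.0], [0.0, -0.0, -1.0]]
force: [0.1, -0.3, -0.5]
gripper_width: -0.001
grip_force: 0.0
```

Request:
send_rows(
  moves=[
    [[0, 0, 0.001, 0, 255], [0, 0, 0, 0, 255]],
  ],
)

```text
time_s: 6.48
tool_pos: [495.2, 42.3, 95.6]
ee_rot: [[-0.987, 0.163, -0.0], [0.163, 0.987, 0.0], [0.0, -0.0, -1.0]]
force: [-0.4, 0.7, -0.0]
gripper_width: -0.002
grip_force: 0.0
```

```bash
python3 - <<'E'
from h import *
a=capture("scene")[160:280,210:360];b=capture("wrist")
cv2.imwrite("pics/s4.png",np.hstack([cv2.resize(a[20:80,20:120],(450,270),interpolation=cv2.INTER_CUBIC),cv2.resize(b[200:320,220:350],(340,270),interpolation=cv2.INTER_CUBIC)]))
E
```

```text
(no output)
```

View pics/s4.png

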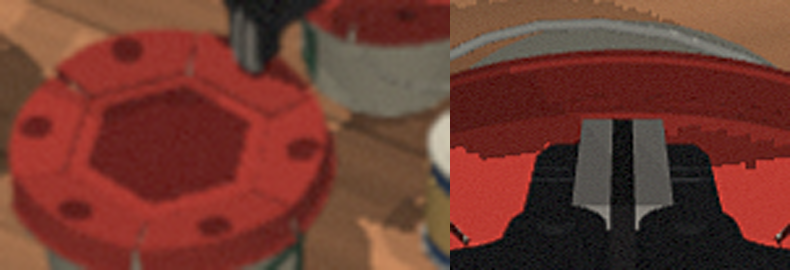

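The tip sits over the lid at scene pixel (285.6,196) and wrist pixel (285.4,252.4), still without force. I triangulate its real height from the two views.

```bash
python3 - <<'E'
from h import *
s=env.read_state();p=camera_params("wrist");T=p["T_tool_cam"];R=s["ee_rot"]
xy=cv2.undistortPoints(np.array([[[285.4,252.4]]]),p["K"],p["dist_coeffs"])[0,0]
o=s["tool_pos"]+R@T[:3,3]; d=R@T[:3,:3]@np.r_[xy,1]; d/=np.linalg.norm(d)
A=ray("scene",[[285.6,196]],200)[0];B=ray("scene",[[285.6,196]],0)[0];e=(B-A)/np.linalg.norm(B-A)
k=np.linalg.lstsq(np.c_[d,-e],A-o,rcond=None)[0]
P=o+d*k[0];Q=A+e*k[1];print("wrist/scene pts",P.round(1),Q.round(1),"tool",(R.T@((P+Q)/2-s["tool_pos"])).round(1))
# where would TCP and marks project in scene
p=camera_params("scene")
pr=lambda X:cv2.projectPoints(np.array(X,float).reshape(-1,3),p["rvec"],p["tvec"],p["K"],p["dist_coeffs"])[0][:,0].round(1).tolist()
print(pr([s["tool_pos"],s["tool_pos"]+[0,0,10],s["tool_pos"]+[0,0,20],[495,43,116],[568.5,30.8,109]]))
print(s["q"].round(3))
E
```

```text
wrist/scene pts [490.9  43.5 103.9] [492.6  38.8 104.9] tool [ 3.2 -1.7 -8.7]
[[286.3, 199.7], [286.3, 196.8], [286.3, 193.9], [286.6, 193.8], [266.9, 211.8]]
[ 0.     0.32   1.82  -0.     1.002 -1.407]
```

The shut fingertips end about 10–13 mm behind the reported TCP, so contact should come within the next few millimetres. I continue in small steps.

Request:
send_rows(
  moves=[
    [[0, 0, 0.0007, 0, 255], [0, 0, 0, 0, 255]],
  ],
)

```text
time_s: 6.75
tool_pos: [495.2, 42.3, 95.1]
ee_rot: [[-0.987, 0.163, -0.0], [0.163, 0.987, 0.0], [0.0, 0.0, -1.0]]
force: [-0.8, 0.1, 1.0]
gripper_width: 0.0
grip_force: 0.8
```

Request:
send_rows(
  moves=[
    [[0, 0, 0.0007, 0, 255], [0, 0, 0, 0, 255]],
  ],
)

```text
time_s: 6.92
tool_pos: [495.1, 42.3, 94.6]
ee_rot: [[-0.987, 0.163, -0.0], [0.163, 0.987, 0.0], [0.0, 0.0, -1.0]]
force: [-1.9, -0.0, 5.0]
gripper_width: -0.002
grip_force: 2.0
```

Request:
send_rows(
  moves=[
    [[0, 0, 0.0007, 0, 255], [0, 0, 0, 0, 255]],
  ],
)

```text
time_s: 7.08
tool_pos: [495.0, 42.4, 94.0]
ee_rot: [[-0.987, 0.163, -0.0], [0.163, 0.987, 0.0], [0.0, 0.0, -1.0]]
force: [-2.6, 0.8, 6.6]
gripper_width: -0.001
grip_force: 3.1
```

Request:
send_rows(
  moves=[
    [[0, 0, 0.0007, 0, 255], [0, 0, 0, 0, 255]],
  ],
)

```text
time_s: 7.25
tool_pos: [494.9, 42.4, 93.6]
ee_rot: [[-0.987, 0.163, -0.0], [0.163, 0.987, 0.0], [0.0, 0.0, -1.0]]
force: [-2.3, 0.7, 9.0]
gripper_width: 0.004
grip_force: 4.0
```

Contact began at TCP z ≈ 95.3, and the section gives springily. I keep pressing.

Request:
send_rows(
  moves=[
    [[0, 0, 0.001, 0, 255], [0, 0, 0, 0, 255]],
  ],
)

```text
time_s: 7.42
tool_pos: [494.5, 42.4, 92.6]
ee_rot: [[-0.987, 0.163, -0.001], [0.163, 0.987, 0.0], [0.001, 0.0, -1.0]]
force: [-3.8, 0.8, 8.4]
gripper_width: -0.0
grip_force: 4.3
```

Request:
send_rows(
  moves=[
    [[0, 0, 0.001, 0, 255], [0, 0, 0, 0, 255]],
  ],
)

```text
time_s: 7.58
tool_pos: [494.5, 42.4, 91.1]
ee_rot: [[-0.987, 0.163, -0.001], [0.163, 0.987, 0.0], [0.001, -0.0, -1.0]]
force: [-1.4, 0.5, 2.5]
gripper_width: 0.005
grip_force: 1.0
```

Request:
send_rows(
  moves=[
    [[0, 0, 0.001, 0, 255], [0, 0, 0, 0, 255]],
  ],
)

```text
time_s: 7.75
tool_pos: [495.4, 42.3, 89.6]
ee_rot: [[-0.987, 0.163, 0.0], [0.163, 0.987, -0.0], [-0.0, -0.0, -1.0]]
force: [-0.5, 0.3, -1.5]
gripper_width: -0.001
grip_force: 0.0
```

Request:
send_rows(
  moves=[
    [[0, 0, 0.001, 0, 255], [0, 0, 0, 0, 255]],
  ],
)

```text
time_s: 7.92
tool_pos: [495.3, 42.3, 88.5]
ee_rot: [[-0.987, 0.163, -0.0], [0.163, 0.987, -0.0], [0.0, -0.0, -1.0]]
force: [-0.0, -1.1, 0.3]
gripper_width: -0.0
grip_force: 0.0
```

It clicked: the force rose to 9 N and then dropped away. I press on until it rests firmly, to be sure.

Request:
send_rows(
  moves=[
    [[0, 0, 0.001, 0, 255], [0, 0, 0, 0, 255]],
  ],
)

```text
time_s: 8.08
tool_pos: [495.2, 42.3, 87.6]
ee_rot: [[-0.987, 0.163, -0.0], [0.163, 0.987, 0.0], [0.0, -0.0, -1.0]]
force: [-0.0, -0.2, -0.1]
gripper_width: 0.001
grip_force: 0.0
```

Request:
send_rows(
  moves=[
    [[0, 0, 0.001, 0, 255], [0, 0, 0, 0, 255]],
  ],
)

```text
time_s: 8.25
tool_pos: [495.3, 42.3, 87.2]
ee_rot: [[-0.987, 0.163, 0.0], [0.163, 0.987, -0.0], [-0.0, 0.0, -1.0]]
force: [-2.0, -0.5, 3.7]
gripper_width: -0.001
grip_force: 1.7
```

The hard stop is at TCP z ≈ 87.5, which matches the 110 mm level with the tip 22.5 mm behind the TCP. One more millimetre for firmness, then lift 17 mm and go to the next mark at tool shift (−37, +64.7).

Request:
send_rows(
  moves=[
    [[0, 0, 0.001, 0, 255], [0, 0, 0, 0, 255]],
  ],
)

```text
time_s: 8.42
tool_pos: [495.4, 42.3, 87.0]
ee_rot: [[-0.987, 0.163, 0.001], [0.163, 0.987, -0.0], [-0.001, 0.0, -1.0]]
force: [-2.5, -0.1, 9.9]
gripper_width: -0.003
grip_force: 5.1
```

Request:
send_rows(
  moves=[
    [[0, 0, -0.017, 0, 255], [0, 0, 0, 0, 255], [-0.0185, 0.0323, 0, 0, 255], [-0.0185, 0.0324, 0, 0, 255], [0, 0, 0, 0, 255], [0, 0, 0.005, 0, 255], [0, 0, 0.002, 0, 255], [0, 0, 0, 0, 255]],
  ],
)

```text
time_s: 9.08
tool_pos: [541.6, 99.9, 95.1]
ee_rot: [[-0.987, 0.163, -0.001], [0.163, 0.987, 0.0], [0.001, -0.0, -1.0]]
force: [-0.0, 0.7, 2.0]
gripper_width: 0.002
grip_force: 0.8
```

Request:
send_rows(
  moves=[
    [[0, 0, 0.001, 0, 255], [0, 0, 0.001, 0, 255], [0, 0, 0.001, 0, 255], [0, 0, 0, 0, 255]],
  ],
)

```text
time_s: 9.42
tool_pos: [541.7, 100.1, 93.7]
ee_rot: [[-0.986, 0.164, -0.0], [0.164, 0.986, 0.001], [0.0, 0.001, -1.0]]
force: [-1.4, 2.7, 7.3]
gripper_width: -0.002
grip_force: 3.6
```

Request:
send_rows(
  moves=[
    [[0, 0, 0.001, 0, 255], [0, 0, 0.001, 0, 255], [0, 0, 0.001, 0, 255], [0, 0, 0.001, 0, 255], [0, 0, 0, 0, 255]],
  ],
)

```text
time_s: 9.83
tool_pos: [541.2, 99.3, 88.6]
ee_rot: [[-0.987, 0.164, -0.001], [0.164, 0.987, -0.001], [0.001, -0.001, -1.0]]
force: [0.4, -0.3, -0.3]
gripper_width: -0.002
grip_force: 0.0
```

Request:
send_rows(
  moves=[
    [[0, 0, 0.001, 0, 255], [0, 0, 0.001, 0, 255], [0, 0, 0, 0, 255]],
  ],
)

```text
time_s: 10.08
tool_pos: [541.8, 99.5, 87.2]
ee_rot: [[-0.987, 0.163, -0.001], [0.163, 0.987, -0.001], [0.001, -0.001, -1.0]]
force: [-2.4, -0.7, 5.8]
gripper_width: 0.001
grip_force: 2.7
```

Request:
send_rows(
  moves=[
    [[0, 0, 0.001, 0, 255], [0, 0, 0, 0, 255], [0, 0, 0, 0, 255]],
  ],
)

```text
time_s: 10.33
tool_pos: [541.8, 99.5, 87.0]
ee_rot: [[-0.987, 0.163, -0.0], [0.163, 0.987, -0.001], [0.0, -0.001, -1.0]]
force: [-3.2, -1.1, 10.5]
gripper_width: -0.001
grip_force: 5.4
```

The second one clicked and rests hard. The third is at tool shift (−74, 0).

Request:
send_rows(
  moves=[
    [[0, 0, -0.017, 0, 255], [0, 0, 0, 0, 255], [-0.037, 0, 0, 0, 255], [-0.037, 0, 0, 0, 255], [0, 0, 0, 0, 255], [0, 0, 0.005, 0, 255], [0, 0, 0.002, 0, 255], [0, 0, 0, 0, 255]],
  ],
)

```text
time_s: 11.0
tool_pos: [614.7, 87.8, 95.1]
ee_rot: [[-0.987, 0.163, -0.001], [0.163, 0.987, -0.0], [0.0, -0.001, -1.0]]
force: [0.7, -1.5, 1.9]
gripper_width: -0.0
grip_force: 0.7
```

Request:
send_rows(
  moves=[
    [[0, 0, 0.001, 0, 255], [0, 0, 0.001, 0, 255], [0, 0, 0.001, 0, 255], [0, 0, 0, 0, 255]],
  ],
)

```text
time_s: 11.33
tool_pos: [615.0, 88.2, 93.9]
ee_rot: [[-0.987, 0.163, 0.001], [0.163, 0.987, -0.0], [-0.001, 0.0, -1.0]]
force: [0.3, -1.2, 6.6]
gripper_width: 0.003
grip_force: 3.3
```

Request:
send_rows(
  moves=[
    [[0, 0, 0.001, 0, 255], [0, 0, 0.001, 0, 255], [0, 0, 0.001, 0, 255], [0, 0, 0.001, 0, 255], [0, 0, 0, 0, 255]],
  ],
)

```text
time_s: 11.75
tool_pos: [613.8, 88.4, 88.7]
ee_rot: [[-0.987, 0.163, -0.002], [0.163, 0.987, 0.0], [0.002, -0.0, -1.0]]
force: [0.6, -0.7, 0.1]
gripper_width: -0.004
grip_force: 0.0
```

Request:
send_rows(
  moves=[
    [[0, 0, 0.001, 0, 255], [0, 0, 0.001, 0, 255], [0, 0, 0.001, 0, 255], [0, 0, 0, 0, 255]],
  ],
)

```text
time_s: 12.08
tool_pos: [614.1, 88.2, 87.0]
ee_rot: [[-0.987, 0.163, -0.002], [0.163, 0.987, 0.0], [0.002, -0.0, -1.0]]
force: [-4.5, 0.2, 9.9]
gripper_width: 0.001
grip_force: 5.1
```

Third one down. The fourth is at shift (−37, −64).

Request:
send_rows(
  moves=[
    [[0, 0, -0.017, 0, 255], [0, 0, 0, 0, 255], [-0.0185, -0.032, 0, 0, 255], [-0.0185, -0.032, 0, 0, 255], [0, 0, 0, 0, 255], [0, 0, 0.005, 0, 255], [0, 0, 0.002, 0, 255], [0, 0, 0, 0, 255]],
  ],
)

```text
time_s: 12.75
tool_pos: [640.8, 18.9, 95.1]
ee_rot: [[-0.987, 0.163, -0.001], [0.163, 0.987, -0.001], [0.001, -0.001, -1.0]]
force: [-0.5, -1.7, 3.0]
gripper_width: -0.002
grip_force: 0.8
```

Request:
send_rows(
  moves=[
    [[0, 0, 0.001, 0, 255], [0, 0, 0.001, 0, 255], [0, 0, 0.001, 0, 255], [0, 0, 0, 0, 255]],
  ],
)

```text
time_s: 13.08
tool_pos: [641.2, 19.2, 93.8]
ee_rot: [[-0.987, 0.162, 0.001], [0.162, 0.987, -0.001], [-0.001, -0.001, -1.0]]
force: [-2.5, -2.8, 7.1]
gripper_width: 0.003
grip_force: 3.5
```

Request:
send_rows(
  moves=[
    [[0, 0, 0.001, 0, 255], [0, 0, 0.001, 0, 255], [0, 0, 0.001, 0, 255], [0, 0, 0.001, 0, 255], [0, 0, 0, 0, 255]],
  ],
)

```text
time_s: 13.5
tool_pos: [640.6, 20.0, 88.5]
ee_rot: [[-0.987, 0.162, -0.001], [0.162, 0.987, 0.001], [0.001, 0.001, -1.0]]
force: [-0.3, -0.1, 0.7]
gripper_width: 0.003
grip_force: 0.0
```

Request:
send_rows(
  moves=[
    [[0, 0, 0.001, 0, 255], [0, 0, 0.001, 0, 255], [0, 0, 0.001, 0, 255], [0, 0, 0, 0, 255]],
  ],
)

```text
time_s: 13.83
tool_pos: [640.8, 19.8, 87.1]
ee_rot: [[-0.987, 0.163, -0.001], [0.163, 0.987, 0.001], [0.001, 0.001, -1.0]]
force: [-3.3, 0.4, 9.1]
gripper_width: 0.002
grip_force: 4.6
```

Fourth one down. The fifth is at shift (+37, −64).

Request:
send_rows(
  moves=[
    [[0, 0, -0.017, 0, 255], [0, 0, 0, 0, 255], [0.0185, -0.032, 0, 0, 255], [0.0185, -0.032, 0, 0, 255], [0, 0, 0, 0, 255], [0, 0, 0.005, 0, 255], [0, 0, 0.002, 0, 255], [0, 0, 0, 0, 255]],
  ],
)

```text
time_s: 14.5
tool_pos: [594.7, -37.6, 94.9]
ee_rot: [[-0.987, 0.163, -0.001], [0.163, 0.987, 0.001], [0.001, 0.0, -1.0]]
force: [-1.1, 0.5, 0.5]
gripper_width: -0.001
grip_force: 0.0
```

Request:
send_rows(
  moves=[
    [[0, 0, 0.001, 0, 255], [0, 0, 0.001, 0, 255], [0, 0, 0.001, 0, 255], [0, 0, 0, 0, 255]],
  ],
)

```text
time_s: 14.83
tool_pos: [594.6, -37.7, 92.6]
ee_rot: [[-0.987, 0.162, -0.0], [0.162, 0.987, 0.0], [0.0, 0.0, -1.0]]
force: [-0.5, -0.6, 0.7]
gripper_width: 0.005
grip_force: 0.0
```

Request:
send_rows(
  moves=[
    [[0, 0, 0.001, 0, 255], [0, 0, 0.001, 0, 255], [0, 0, 0.001, 0, 255], [0, 0, 0.001, 0, 255], [0, 0, 0, 0, 255]],
  ],
)

```text
time_s: 15.25
tool_pos: [594.2, -38.2, 88.7]
ee_rot: [[-0.987, 0.163, -0.0], [0.163, 0.987, 0.0], [0.0, 0.0, -1.0]]
force: [1.1, 0.6, -0.8]
gripper_width: 0.001
grip_force: 0.0
```

Request:
send_rows(
  moves=[
    [[0, 0, 0.001, 0, 255], [0, 0, 0.001, 0, 255], [0, 0, 0.001, 0, 255], [0, 0, 0, 0, 255]],
  ],
)

```text
time_s: 15.58
tool_pos: [594.6, -38.3, 87.1]
ee_rot: [[-0.987, 0.163, 0.001], [0.163, 0.987, -0.0], [-0.001, -0.0, -1.0]]
force: [-1.4, -0.4, 7.2]
gripper_width: -0.001
grip_force: 3.5
```

The fifth was already shut (hard stop at the same height). The sixth is at shift (+74, 0).

Request:
send_rows(
  moves=[
    [[0, 0, -0.017, 0, 255], [0, 0, 0, 0, 255], [0.037, 0, 0, 0, 255], [0.037, 0, 0, 0, 255], [0, 0, 0, 0, 255], [0, 0, 0.005, 0, 255], [0, 0, 0.002, 0, 255], [0, 0, 0, 0, 255]],
  ],
)

```text
time_s: 16.25
tool_pos: [522.6, -26.4, 95.5]
ee_rot: [[-0.987, 0.163, 0.001], [0.163, 0.987, -0.0], [-0.001, 0.0, -1.0]]
force: [-0.3, 1.1, -0.0]
gripper_width: -0.001
grip_force: 0.1
```

Request:
send_rows(
  moves=[
    [[0, 0, 0.001, 0, 255], [0, 0, 0.001, 0, 255], [0, 0, 0.001, 0, 255], [0, 0, 0, 0, 255]],
  ],
)

```text
time_s: 16.58
tool_pos: [522.7, -26.8, 93.7]
ee_rot: [[-0.987, 0.163, 0.002], [0.163, 0.987, -0.001], [-0.002, -0.001, -1.0]]
force: [-1.9, 0.1, 7.3]
gripper_width: 0.0
grip_force: 3.4
```

Request:
send_rows(
  moves=[
    [[0, 0, 0.001, 0, 255], [0, 0, 0.001, 0, 255], [0, 0, 0.001, 0, 255], [0, 0, 0.001, 0, 255], [0, 0, 0, 0, 255]],
  ],
)

```text
time_s: 17.0
tool_pos: [522.1, -26.3, 88.8]
ee_rot: [[-0.987, 0.163, 0.001], [0.163, 0.987, 0.0], [-0.001, 0.0, -1.0]]
force: [-0.6, 0.2, 0.6]
gripper_width: 0.004
grip_force: 0.0
```

Request:
send_rows(
  moves=[
    [[0, 0, 0.001, 0, 255], [0, 0, 0.001, 0, 255], [0, 0, 0.001, 0, 255], [0, 0, 0, 0, 255]],
  ],
)

```text
time_s: 17.33
tool_pos: [522.0, -26.2, 87.0]
ee_rot: [[-0.987, 0.163, 0.001], [0.163, 0.987, -0.0], [-0.001, 0.0, -1.0]]
force: [-2.0, 0.0, 10.9]
gripper_width: -0.002
grip_force: 5.1
```

All five raised sections clicked and one was already shut. I lift, back off the way I came, and look.

Request:
send_rows(
  moves=[
    [[0, 0, -0.02, 0, 255], [0, 0, -0.04, 0, 255], [0, 0, -0.04, 0, 255], [0, 0, -0.02, 0, 255], [0.012, 0.03, 0, 0, 255], [0.012, 0.03, 0, 0, 255], [0.02, 0.022, 0, 0, 255], [0.02, 0.022, 0, 0, 255], [0.02, 0.022, 0, 0, 255], [0.02, 0.022, 0, 0, 255]],
  ],
)

```text
time_s: 18.17
tool_pos: [442.0, 137.9, 205.6]
ee_rot: [[-0.987, 0.163, -0.0], [0.163, 0.987, 0.0], [0.0, 0.0, -1.0]]
force: [0.2, 0.4, -0.5]
gripper_width: 0.001
grip_force: 0.0
```

Request:
send_rows(
  moves=[
    [[0.02, 0.022, 0, 0, 255], [0.02, 0.022, 0, 0, 255], [0.02, 0.022, 0, 0, 255], [0.02, 0.022, 0, 0, 255], [0.02, 0.022, 0, 0, 255], [0.02, 0.022, 0, 0, 255], [0, 0, 0, 0, 255], [0, 0, 0, 0, 255]],
  ],
)

```text
time_s: 18.83
tool_pos: [345.2, 287.7, 205.7]
ee_rot: [[-0.987, 0.159, -0.0], [0.159, 0.987, -0.0], [0.0, -0.0, -1.0]]
force: [0.7, -0.7, -0.7]
gripper_width: -0.005
grip_force: 0.0
```

```bash
python3 - <<'E'
from h import *
import h
h.THR=110
im=capture("top");sc=capture("scene")
for a,c in blobs(im,(225,145,322,242)): print(a,ray("top",c,110)[0].round(1))
cv2.imwrite("pics/end.png",np.hstack([cv2.resize(im[120:290,150:345],(400,350),interpolation=cv2.INTER_CUBIC),cv2.resize(sc[160:300,200:360],(400,350),interpolation=cv2.INTER_CUBIC)]))
E
```

```text
41 [665.1 123.5 110. ]
42 [641.3  19.6 110. ]
41 [615.1  88.2 110. ]
1209 [568.3  31.  110. ]
36 [595.4 -38.  110. ]
457 [490.3  49.4 110. ]
46 [541.7  99.8 110. ]
32 [522.4 -26.9 110. ]
38 [495.4  42.6 110. ]
```

View pics/end.png

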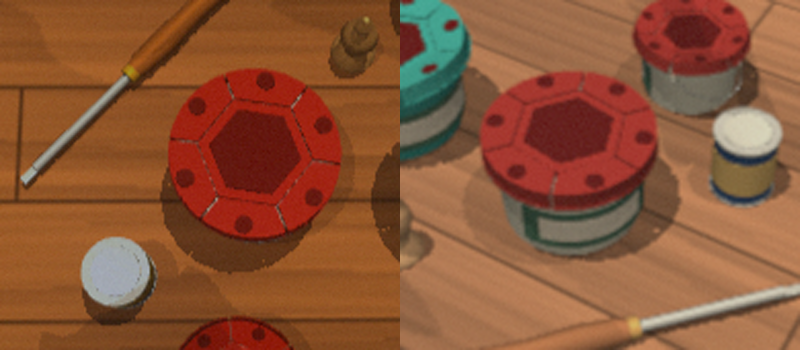

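The lid is level all round: at (255,152) on the left and (570,135) on the right, with all six marks within about 1 mm of a 74 mm ring at 110 mm height. The tub centre moved less than 1 mm. The tin (117,272), gouge and finial are where they were, and the arm is clear.

```bash
python3 -c "
from workcell import env
print(env.hand_in())"
```

```text
the job is handed in; nothing more can be done
None
```

The job is handed in: all six rim sections of the large red lid are pressed down level (five clicked shut, one was already shut), the peak force read was about 11 N, the tub and bystanders did not visibly move, and the hand is clear; the hand-in returned no verdict.

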